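# Match radius leaves to a shaft and a bearing saddle

### The job

Two shaft stubs and two bearing saddles are out on the engine bench. First take the hollow radius leaf with the red tab and find by touch the shaft it fits without rocking; press it down with some 12 to 20 N for a moment, upright and square across the middle of that shaft, and leave it seated there. Then do the same with the round leaf with the blue tab and the saddle that it fits without rocking; never bump a leaf or press it harder than 30 N against the work, and leave the piston, the socket and the oil can where they are.

Things in the scene. Friction and masses are not known exactly. Their poses are not given: they have to be found in the camera images.
- hollow_leaf_mid (a point): Middle (34 mm above the underside, z up) of the loose hollow leaf, 0.2 kg, 67 mm tall, standing on the wooden stand. Grip: red tab on top, 16 mm thick along x, 30 mm wide along y, from 9 mm below to 33 mm above this point, its faces free; under it a bridge 30 mm along x. The crown of the arc is 23 mm below this point. x of the leaf goes across the shaft, y along it.
- hollow_leaf: The hollow leaf: two steel arches 57 mm wide along x, 6 mm thick, 26 mm apart along y, with a concave arc of 26 mm radius (axis along y, 112 degrees) open downwards, its crown 11 mm above the horn tips. Origin: centre of the underside, level with the horn tips.
- round_leaf_mid (a point): Middle (48 mm above the lowest edge, z up) of the loose round leaf, 0.2 kg, 96 mm tall, upright between two rails on the wooden stand. Grip: blue tab on top, 16 mm thick along x, 30 mm wide along y, from 6 to 48 mm above this point, its faces free; under it a bridge 30 mm along x. x of the leaf goes across the saddle, y along its hollow.
- round_leaf: The round leaf: two steel discs of 26 mm radius, 6 mm thick, 26 mm apart along y, axis along y, 26 mm above the origin. Origin: middle of the lowest edge.
- shaft_a: Fixed rigid steel shaft stub 130 mm long, lying along y on two blue V-blocks on an 80 x 130 mm plate. Origin: centre of the underside, z up. The middle 80 mm is free. Crest 64 to 70 mm above the origin, radius 20 to 26 mm, not told which: one of the two stubs has just the hollow leaf's radius, on the other the leaf has over 2.5 mm play to each side.
- shaft_b: Fixed rigid steel shaft stub 130 mm long, lying along y on two blue V-blocks on an 80 x 130 mm plate. Origin: centre of the underside, z up. The middle 80 mm is free. Crest 64 to 70 mm above the origin, radius 20 to 26 mm, not told which: one of the two stubs has just the hollow leaf's radius, on the other the leaf has over 2.5 mm play to each side.
- saddle_a: Fixed rigid bearing saddle, red with aluminium hollow, 88 mm along x, 60 along y, on a 100 mm plate. Origin: centre of the underside, z up. Hollow on top, axis along y, 11 to 14 mm deep, floor 40 to 45 mm above the origin, radius 26 to 32 mm, not told which: one saddle has just the round leaf's radius, in the other the leaf has over 2.5 mm play to each side.
- saddle_b: Fixed rigid bearing saddle, red with aluminium hollow, 88 mm along x, 60 along y, on a 100 mm plate. Origin: centre of the underside, z up. Hollow on top, axis along y, 11 to 14 mm deep, floor 40 to 45 mm above the origin, radius 26 to 32 mm, not told which: one saddle has just the round leaf's radius, in the other the leaf has over 2.5 mm play to each side.
- piston: Loose aluminium piston, 72 mm in diameter, 58 mm tall, standing; origin at the centre of its underside. A bystander.
- socket: Loose steel socket, 26 mm in diameter, 34 mm tall, standing; origin at the centre of its underside. A bystander.
- oil_can: Loose yellow can, 60 mm in diameter, 120 mm tall, standing; origin at the centre of its underside. A bystander.
Mind the look-alikes: they are no part of the job. What is shaped like the shaft_b but turquoise is not meant. Leave any green look-alike of the saddle_a alone.

How it is judged:
On the way, in this order (a step that is already met when the one before it is completed fails the run):
1. the hollow leaf is seated on the shaft it fits and pressed with more than 9 N (((x of hollow_leaf_mid in the frame of shaft_a between -0.004 and 0.004 m and y of hollow_leaf_mid in the frame of shaft_a between -0.02 and 0.02 m and z of hollow_leaf_mid in the frame of shaft_a between 0.0906 and 0.0946 m and angle between hollow_leaf_mid's own z axis and vertical below 0.09 rad and angle between the y axis of hollow_leaf_mid and the y axis of shaft_a, either way round below 0.12 rad and contact force between hollow_leaf and shaft_a above 9 N) or (x of hollow_leaf_mid in the frame of shaft_b between -0.004 and 0.004 m and y of hollow_leaf_mid in the frame of shaft_b between -0.02 and 0.02 m and z of hollow_leaf_mid in the frame of shaft_b between 0.0906 and 0.0946 m and angle between hollow_leaf_mid's own z axis and vertical below 0.09 rad and angle between the y axis of hollow_leaf_mid and the y axis of shaft_b, either way round below 0.12 rad and contact force between hollow_leaf and shaft_b above 9 N))), for 0.3 s.
2. then the round leaf is seated in the saddle it fits and pressed with more than 9 N, the hollow leaf still seated (((x of round_leaf_mid in the frame of saddle_a between -0.004 and 0.004 m and y of round_leaf_mid in the frame of saddle_a between -0.016 and 0.016 m and z of round_leaf_mid in the frame of saddle_a between 0.091 and 0.095 m and angle between round_leaf_mid's own z axis and vertical below 0.09 rad and angle between the y axis of round_leaf_mid and the y axis of saddle_a, either way round below 0.12 rad and contact force between round_leaf and saddle_a above 9 N) or (x of round_leaf_mid in the frame of saddle_b between -0.004 and 0.004 m and y of round_leaf_mid in the frame of saddle_b between -0.016 and 0.016 m and z of round_leaf_mid in the frame of saddle_b between 0.091 and 0.095 m and angle between round_leaf_mid's own z axis and vertical below 0.09 rad and angle between the y axis of round_leaf_mid and the y axis of saddle_b, either way round below 0.12 rad and contact force between round_leaf and saddle_b above 9 N)) and ((x of hollow_leaf_mid in the frame of shaft_a between -0.004 and 0.004 m and y of hollow_leaf_mid in the frame of shaft_a between -0.02 and 0.02 m and z of hollow_leaf_mid in the frame of shaft_a between 0.0906 and 0.0946 m and angle between hollow_leaf_mid's own z axis and vertical below 0.09 rad and angle between the y axis of hollow_leaf_mid and the y axis of shaft_a, either way round below 0.12 rad) or (x of hollow_leaf_mid in the frame of shaft_b between -0.004 and 0.004 m and y of hollow_leaf_mid in the frame of shaft_b between -0.02 and 0.02 m and z of hollow_leaf_mid in the frame of shaft_b between 0.0906 and 0.0946 m and angle between hollow_leaf_mid's own z axis and vertical below 0.09 rad and angle between the y axis of hollow_leaf_mid and the y axis of shaft_b, either way round below 0.12 rad))), for 0.3 s.
At the end, for the whole second after the job is handed in: The hollow leaf rests on the shaft whose radius it fits, and the round leaf in the saddle whose radius it fits: each within 4 mm of centre sideways, 2 mm in height of fully seated, 20 mm (shaft) or 16 mm (saddle) of mid-length, upright within 5 degrees and square within 7 degrees, at rest (((x of hollow_leaf_mid in the frame of shaft_a between -0.004 and 0.004 m and y of hollow_leaf_mid in the frame of shaft_a between -0.02 and 0.02 m and z of hollow_leaf_mid in the frame of shaft_a between 0.0906 and 0.0946 m and angle between hollow_leaf_mid's own z axis and vertical below 0.09 rad and angle between the y axis of hollow_leaf_mid and the y axis of shaft_a, either way round below 0.12 rad) or (x of hollow_leaf_mid in the frame of shaft_b between -0.004 and 0.004 m and y of hollow_leaf_mid in the frame of shaft_b between -0.02 and 0.02 m and z of hollow_leaf_mid in the frame of shaft_b between 0.0906 and 0.0946 m and angle between hollow_leaf_mid's own z axis and vertical below 0.09 rad and angle between the y axis of hollow_leaf_mid and the y axis of shaft_b, either way round below 0.12 rad)) and ((x of round_leaf_mid in the frame of saddle_a between -0.004 and 0.004 m and y of round_leaf_mid in the frame of saddle_a between -0.016 and 0.016 m and z of round_leaf_mid in the frame of saddle_a between 0.091 and 0.095 m and angle between round_leaf_mid's own z axis and vertical below 0.09 rad and angle between the y axis of round_leaf_mid and the y axis of saddle_a, either way round below 0.12 rad) or (x of round_leaf_mid in the frame of saddle_b between -0.004 and 0.004 m and y of round_leaf_mid in the frame of saddle_b between -0.016 and 0.016 m and z of round_leaf_mid in the frame of saddle_b between 0.091 and 0.095 m and angle between round_leaf_mid's own z axis and vertical below 0.09 rad and angle between the y axis of round_leaf_mid and the y axis of saddle_b, either way round below 0.12 rad)) and linear speed of each of hollow_leaf, round_leaf below 0.02 m/s); the robot touches nothing.
It fails at once if a leaf is pressed or bumped against the work with more than 35 N (contact force between any of hollow_leaf, round_leaf and shaft_b above 35 N or contact force between any of hollow_leaf, round_leaf and shaft_a above 35 N or contact force between any of hollow_leaf, round_leaf and saddle_a above 35 N or contact force between any of hollow_leaf, round_leaf and saddle_b above 35 N).
It fails at once if the piston is disturbed (distance of piston from where it was at the start of the episode above 0.02 m or angle between piston's own z axis and vertical above 0.3 rad).
It fails at once if the socket is disturbed (distance of socket from where it was at the start of the episode above 0.02 m or angle between socket's own z axis and vertical above 0.3 rad).
It fails at once if the oil can is disturbed (distance of oil_can from where it was at the start of the episode above 0.02 m or angle between oil_can's own z axis and vertical above 0.3 rad).
It also fails if it takes over 72 s, if anything falls off the work surface, if the arm or the gripper's body presses on something with over 40 N, if the wrist force passes 120 N, or if a joint passes its speed limit or range.

### The arm

A 7-joint arm with a two-finger parallel gripper is mounted at the origin on the work surface. World frame = base frame: x ahead of the robot, y to its left, z up, the work surface at z = 0. Lengths are in m, angles in rad, forces in N, time in s.
With the tool pointing down it reaches from about 0.4 to 0.875 m from the base axis. Payload 6.5 kg.
Tool frame: the origin (TCP) lies at the very end of the fingers, on their centre line; the grasp point (between the pads) lies 19 mm behind it; z points along the fingers, y is the line along which they close (so a half turn about z gives the same grasp; the last joint's range is limited). The gripper opens to 85 mm and grips with 20 to 120 N. Pads are 22 mm wide; open, the fingers measure 114 mm over their backs; the gripper's body (76 mm by 85 mm) begins 54 mm behind the grasp point. The pads swing forward as they close: fully open they stand 13 mm farther back than shut.
Start: joints at [-1.405, 0.536, -0.004, 1.538, 0.003, 1.067, -0.071], TCP at [0.149, 0.633, 0.201] pointing down, gripper open.
Joint ranges: [-2.7, 2.7], [-0.37, 2.16], [-1.27, 1.26], [0.24, 2.4], [-1.31, 4.45], [0.19, 1.91], [-2.76, 2.76]. Speed limits (rad/s): [2.39, 2.39, 3.14, 3.14, 3.14, 3.14, 3.14].

### API

Orientations are given as a 3x3 rotation matrix whose columns are the frame's x, y, z axes.
In Python, from station import manip, snapshot, camera_model gives the robot as it stands. The module is installed in compiled form; this text tells all that it offers.
- The arm moves only by the tool drive_tool, never from a script. Its argument "motion" is a list of rows, each an object with "slide": the shift along the tool's x, y, z in mm, a list of three; "delta_rot": the turn, a rotation vector about the tool's x, y, z in degrees, a list of three; "grip": the gripper's target within -1 to 1 (shut at 1, half-way at 0, fully open at -1). A call has 1 to 20 rows; each row shifts and turns the commanded pose from where the row before left it, along the tool's axes as they then stand; what a row does not reach is not made up. A row lasts 1/8 s, in which the tool goes at most 62.5 mm and 10.7 degrees, less where a joint would pass 70% of its speed; a pose out of reach is approached as far as the arm can. A call with a gripper value outside its range is refused whole. The fingers move at their own pace and stop on an object; the grip force is fixed at half the most. Time passes only in rows, so rows that do not move let the fingers close. It gives the time, the measured TCP pose, the force, the opening and the grip force at its end, in the units of the state.
- manip.sense(): the state, without advancing time (a new reading comes with each control period).
- snapshot(name): name is "scene" or "top" or "wrist"; returns the picture (400x640x3 uint8, red, green, blue); there is no depth.
- camera_model(name): a dict with "camera_matrix" (3x3 intrinsics, pixels), "cam_to_world" (4x4, takes a point from camera to world coordinates). Camera axes: x right, y down, z forward; pixel columns grow to the right and rows downward; lengths in m; the calibration is good to about 2 mm. A picture is of the moment at which its call begins: read the wrist's pose just before it. camera_model takes no time and is no camera call; for the wrist camera it gives the pose at the moment of the call.
- manip.finish_job(): hands the job in; it is judged then, once.
The state is a dict: "time_s": time; "q": joint angles; "dq": joint speeds; "tau": joint torques, N m; "tcp_pos": TCP position; "orientation": TCP orientation; "ft_force": force on the tool from outside, world axes, zero at the start; "ft_torque": the same for the moment, N m; "opening": opening from 0.0 (shut) to 1.0 (fully open); "gripper_force": force on a finger pad.
Only numpy, scipy, OpenCV 4.12 (cv2) and the standard library are available. Lean on these libraries where they do the work, as an engineer would, in place of code of your own. Each camera call takes 0.05 s, during which the arm holds its last target. There are 200 camera calls.

## Working session

There is one attempt and no reset: what is moved stays moved. The work goes in short steps, Python scripts to look and compute and a tool call to move; the robot and the scene stay as the last step left them, time stands still between calls to the robot, and variables do not carry over. Pictures are saved under pics/ and viewed, at most 10 in all, crops included, and the job is handed in when it is done.

Besides the shell and the picture viewer there is one more tool, called after "Emit:" as name(argument=value, ...) on one line, values as JSON. drive_tool: Moves the arm, as the interface text tells. Its arguments: {"type":"object","properties":{"motion":{"type":"array"}},"required":["motion"]}

```bash
mkdir -p pics; python3 - <<'E'
from station import manip, snapshot, camera_model
import cv2, numpy as np
s=manip.sense(); print(s['time_s'],s['tcp_pos'],np.round(s['orientation'],3).tolist(),s['ft_force'],s['opening'])
for n in ['scene','top']:
    im=snapshot(n); cv2.imwrite(f'pics/{n}0.png',im[:,:,::-1]); m=camera_model(n); print(n,np.round(m['camera_matrix'],1).tolist(),np.round(m['cam_to_world'],3).tolist())
E
```

```text
0.0 [0.14918503 0.63192241 0.19999325] [[-0.973, 0.23, -0.0], [0.23, 0.973, -0.002], [-0.0, -0.002, -1.0]] [-0.37483359 -0.41291132  0.16621535] 1.002122409254396
scene [[456.4, 0.0, 309.9], [0.0, 456.4, 199.4], [0.0, 0.0, 1.0]] [[-0.252, 0.613, -0.749, 1.43], [0.968, 0.141, -0.21, 0.301], [-0.023, -0.778, -0.628, 0.863], [0.0, 0.0, 0.0, 1.0]]
top [[366.2, 0.0, 319.6], [0.0, 366.2, 196.9], [0.0, 0.0, 1.0]] [[-0.021, -0.996, 0.084, 0.457], [-0.999, 0.019, -0.026, 0.067], [0.024, -0.084, -0.996, 0.965], [0.0, 0.0, 0.0, 1.0]]
```

View pics/top0.png

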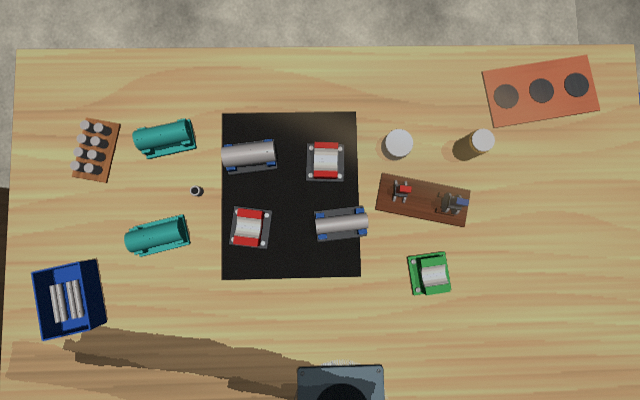

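View pics/scene0.png

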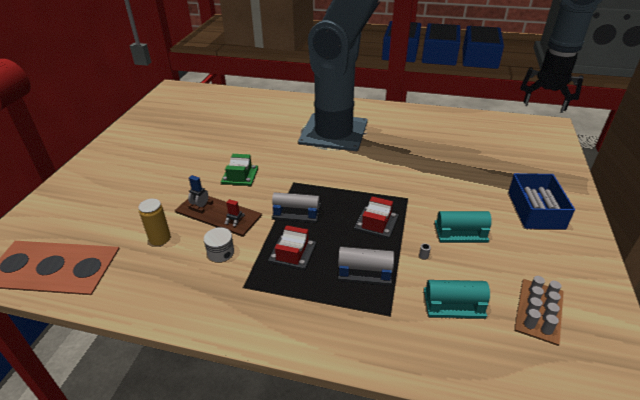

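Top view: black mat with two grey shafts (249,155) and (341,224), two red saddles (325,161) and (250,228). The stand is at (423,200), with the red tab at (403,189) and the blue tab at (460,203). The piston is at (398,144), the can at (475,145) and the socket at (196,190). Next I'll enlarge these.

```bash
cat > h.py <<'E'
from station import manip, snapshot, camera_model
import cv2, numpy as np
def proj(n,P,m=None):
    m=m or camera_model(n); T=np.linalg.inv(m['cam_to_world']); P=np.atleast_2d(P)
    c=P@T[:3,:3].T+T[:3,3]; u=c@m['camera_matrix'].T; return u[:,:2]/u[:,2:]
def ray(n,uv,z,m=None):
    m=m or camera_model(n); T=m['cam_to_world']; uv=np.atleast_2d(uv).astype(float)
    d=np.c_[uv,np.ones(len(uv))]@np.linalg.inv(m['camera_matrix']).T@T[:3,:3].T
    return T[:3,3]+d*((z-T[2,3])/d[:,2:])
E
python3 - <<'E'
from h import *
t=cv2.imread('pics/top0.png'); s=cv2.imread('pics/scene0.png')
print(proj('scene',[[.149,.633,.2]]),proj('top',[[.149,.633,.2]]))
a=cv2.resize(t[105:285,215:480],(795,540),interpolation=cv2.INTER_CUBIC)
cv2.imwrite('pics/c1.png',a)
b=cv2.resize(s[160:290,170:430],(800,400),interpolation=cv2.INTER_CUBIC)
c=cv2.resize(s[60:140,500:620],(300,200),interpolation=cv2.INTER_CUBIC)
o=np.zeros((600,800,3),np.uint8); o[:400]=b; o[400:,:300]=c
cv2.imwrite('pics/c2.png',o)
E
```

```text
[[540.16153847 121.74354156]] [[ 26.70568833 390.52157902]]
```

View pics/c1.png

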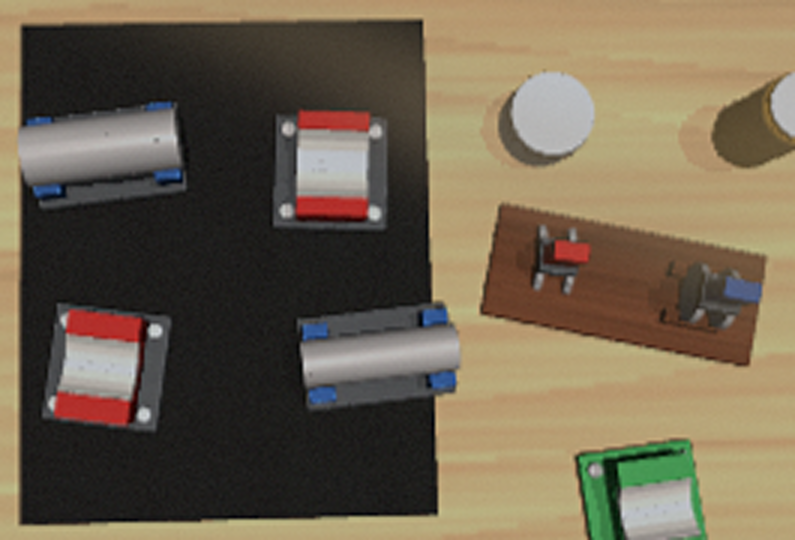

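View pics/c2.png

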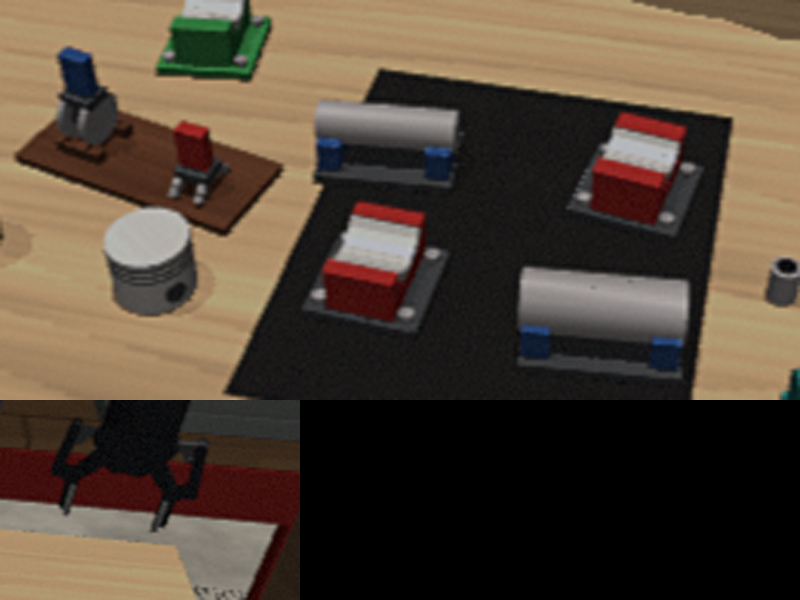

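Crops: the far-left shaft looks clearly thicker than the right one. The near saddle's hollow looks narrower than the far one's. Tabs have their thin side along world x, and fingers show at scene (526,104) and (562,111). Next I'll measure.

```bash
python3 - <<'E'
from h import *
t=cv2.imread('pics/top0.png'); s=cv2.imread('pics/scene0.png')
def blobs(im,f,box,amin=8):
    h=cv2.cvtColor(im,cv2.COLOR_BGR2HSV).astype(int); m=f(h[...,0],h[...,1],h[...,2]).astype(np.uint8)
    z=np.zeros_like(m); x0,y0,x1,y1=box; z[y0:y1,x0:x1]=m[y0:y1,x0:x1]
    return [c for c in cv2.findContours(z,cv2.RETR_EXTERNAL,cv2.CHAIN_APPROX_NONE)[0] if cv2.contourArea(c)>amin]
red=lambda H,S,V:((H<8)|(H>172))&(S>150)&(V>70)
blue=lambda H,S,V:(abs(H-112)<12)&(S>110)&(V>50)
grey=lambda H,S,V:(S<60)&(V>85)
def show(n,im,f,box,z):
    for c in blobs(im,f,box):
        r=cv2.minAreaRect(c); M=cv2.moments(c); g=(M['m10']/M['m00'],M['m01']/M['m00'])
        b=ray(n,cv2.boxPoints(r),z); e=np.array([b[1]-b[0],b[2]-b[1]])[:,:2]; L=np.linalg.norm(e,axis=1); k=L.argmax()
        print(n,np.round(g,1),'rect',np.round(r[0],1),np.round(r[1],1),'w',np.round(b.mean(0)*1000,1),'L',np.round(L*1000,1),'ang(long)',round(np.degrees(np.arctan2(e[k][1],e[k][0])),1))
print('tabs');show('top',t,red,(375,170,480,230),.09);show('top',t,blue,(375,170,480,230),.12)
show('scene',s,red,(170,170,270,240),.09);show('scene',s,blue,(170,170,270,240),.12)
print('shaft grey');show('top',t,grey,(218,135,280,178),.05);show('top',t,grey,(312,200,372,245),.05)
print('blue blocks');show('top',t,blue,(215,110,375,290),.02)
print('saddle red');show('top',t,red,(215,110,375,290),.056)
print('saddle grey');show('top',t,grey,(215,190,290,260),.056);show('top',t,grey,(290,130,360,190),.056)
E
```

```text
tabs
top [405.4 188.6] rect [405.2 188.7] [12.   6.7] w [ 546.6 -163.    90. ] L [16.3 29.2] ang(long) -98.2
scene [231.5 201.9] rect [231.3 201.6] [ 5.6 11.3] w [ 564.8 -161.9   90. ] L [30.2 24.5] ang(long) 113.2
scene [194.1 178. ] rect [194. 178.] [8.2 3.8] w [ 524.7 -285.4  120. ] L [17.  27.7] ang(long) 76.4
shaft grey
top [247.3 153.3] rect [247.2 153.3] [19. 53.] w [647.8 223.7  50. ] L [133.1  48.7] ang(long) -83.6
top [341.5 223.2] rect [341.4 222.9] [18.1 52.8] w [467.6  -9.8  50. ] L [132.4  45.2] ang(long) -81.7
blue blocks
top [322.1 236.1] rect [322.  236.5] [5. 8.] w [434.2  38.7  20. ] L [20.6 12.8] ang(long) -91.2
top [362.1 231.2] rect [362.  231.2] [4.8 8.2] w [445.5 -64.9  20. ] L [21.3 12.2] ang(long) -81.8
top [319.4 215. ] rect [319.3 215. ] [4.9 8.2] w [489.4  44.5  20. ] L [21.2 12.8] ang(long) -83.0
top [359.3 210.2] rect [359.5 210.5] [5. 7.] w [499.1 -59.9  20. ] L [18.2 13. ] ang(long) -91.1
top [230.3 168.1] rect [230.5 168.1] [3.4 9.2] w [615.7 272.3  20. ] L [23.7  8.9] ang(long) -82.7
top [270.7 162.9] rect [270.6 162.9] [3.1 9.1] w [627.5 168.6  20.
[... 534 characters left out ...]
.0
top [325.5 144.5] rect [325.5 144.5] [ 5. 23.] w [665.8  26.   56. ] L [58.1 12.8] ang(long) -90.9
saddle grey
top [263.1 243.7] rect [263.  243.5] [7. 6.] w [421.1 185.2  56. ] L [14.7 17.1] ang(long) 179.5
top [247.7 226.9] rect [247.6 226.8] [25.4 18.9] w [462.7 222.7  56. ] L [46.2 62.7] ang(long) -98.3
top [266.7 215.1] rect [267.4 215.4] [7.4 4.8] w [489.9 173.7  56. ] L [11.9 18.4] ang(long) -112.9
top [339.9 175.6] rect [340.  175.5] [5. 4.] w [586.3  -8.6  56. ] L [10.1 12.7] ang(long) 178.5
top [310.1 174.9] rect [310. 175.] [4. 4.] w [588.8  66.6  56. ] L [10.  10.1] ang(long) 178.9
top [326.1 157.8] rect [326. 157.] [26. 34.] w [633.9  25.4  56. ] L [85.9 66.4] ang(long) -90.9
```

```bash
python3 - <<'E'
from h import *
t=cv2.imread('pics/top0.png')
def tri(a,b):
    A=[];B=[]
    for n,p in(('top',a),('scene',b)):
        o=camera_model(n)['cam_to_world'][:3,3]; d=(ray(n,p,0)[0]-o); d/=np.linalg.norm(d); P=np.eye(3)-np.outer(d,d); A.append(P);B.append(P@o)
    X=np.linalg.lstsq(np.vstack(A),np.hstack(B),rcond=None)[0]; return np.round(X*1000,1)
print(tri((405.4,188.6),(231.5,201.9)))
h=cv2.cvtColor(t,cv2.COLOR_BGR2HSV).astype(int)
m=((abs(h[...,0]-112)<15)&(h[...,1]>80)&(h[...,2]>35)).astype(np.uint8); m[:,:450]=0;m[:190]=0;m[215:]=0;m[:,475:]=0
c=max(cv2.findContours(m,0,1)[0],key=cv2.contourArea); r=cv2.minAreaRect(c); print(r,tri(r[0],(194,178)))
for z in(.1,.12): 
  b=ray('top',cv2.boxPoints(r),z); print(np.round(b*1000))
print(proj('wrist',[[.149,.633,.2]]),np.round(camera_model('wrist')['cam_to_world'],3).tolist(),camera_model('wrist')['camera_matrix'][0,0])
E
```

```text
[ 548.7 -168.8   74.4]
((462.20269775390625, 201.28379821777344), (11.343530654907227, 5.096368789672852), 9.462322235107422) [ 512.3 -292.8  109.6]
[[ 509. -282.  100.]
 [ 521. -284.  100.]
 [ 516. -311.  100.]
 [ 504. -308.  100.]]
[[ 508. -273.  120.]
 [ 520. -276.  120.]
 [ 515. -302.  120.]
 [ 503. -300.  120.]]
[[323.18228615 227.28756431]] [[0.23, 0.938, 0.26, 0.083], [0.973, -0.221, -0.063, 0.647], [-0.002, 0.267, -0.964, 0.373], [0.0, 0.0, 0.0, 1.0]] 296.00197537176916
```

Emit:
drive_tool(motion=[{"slide": [-44,-37,0],"delta_rot": [0,0,0],"grip": -0.2},{"slide": [-44,-37,0],"delta_rot": [0,0,0],"grip": -0.2},{"slide": [-44,-37,0],"delta_rot": [0,0,0],"grip": -0.2},{"slide": [-44,-37,0],"delta_rot": [0,0,0],"grip": -0.2},{"slide": [-44,-37,0],"delta_rot": [0,0,0],"grip": -0.2},{"slide": [-44,-37,0],"delta_rot": [0,0,0],"grip": -0.2},{"slide": [-44,-37,0],"delta_rot": [0,0,0],"grip": -0.2},{"slide": [-44,-37,0],"delta_rot": [0,0,0],"grip": -0.2},{"slide": [-44,-37,0],"delta_rot": [0,0,0],"grip": -0.2},{"slide": [0,0,0],"delta_rot": [0,0,10.6],"grip": -0.2},{"slide": [0,0,0],"delta_rot": [0,0,10.6],"grip": -0.2},{"slide": [0,0,0],"delta_rot": [0,0,10.6],"grip": -0.2},{"slide": [0,0,0],"delta_rot": [0,0,10.6],"grip": -0.2},{"slide": [0,0,0],"delta_rot": [0,0,10.6],"grip": -0.2},{"slide": [0,0,0],"delta_rot": [0,0,10.6],"grip": -0.2},{"slide": [0,0,0],"delta_rot": [0,0,10.6],"grip": -0.2},{"slide": [0,0,0],"delta_rot": [0,0,10.6],"grip": -0.2},{"slide": [0,0,0],"delta_rot": [0,0,0],"grip": -0.2},{"slide": [0,0,0],"delta_rot": [0,0,0],"grip": -0.2}])

```text
time_s: 2.48
tcp_pos: [0.4581, 0.2176, 0.2008]
orientation: [[0.137, 0.991, -0.0], [0.991, -0.137, -0.0], [-0.0, -0.0, -1.0]]
ft_force: [-0.0, -0.5, 0.1]
opening: 0.602
gripper_force: 0.0
```

```bash
python3 - <<'E'
from h import *
s=manip.sense(); print(s['time_s'],s['tcp_pos'],np.round(s['orientation'],3).tolist(),s['ft_force'],s['opening'],np.round(s['q'],2))
w=snapshot('wrist')[:,:,::-1]; sc=snapshot('scene')[:,:,::-1]; cv2.imwrite('pics/w1.png',w); cv2.imwrite('pics/s1.png',sc)
p=proj('scene',s['tcp_pos'])[0]; print(p); x,y=p.astype(int)
o=np.zeros((600,640,3),np.uint8); o[:400]=w; o[400:,:320]=cv2.resize(sc[y-50:y+30,x-64:x+64],(320,200)); cv2.imwrite('pics/v1.png',o)
E
```

```text
2.475 [0.45806084 0.21756322 0.20076434] [[0.137, 0.991, -0.0], [0.991, -0.137, -0.0], [-0.0, -0.0, -1.0]] [-0.04294656 -0.53005978  0.14941128] 0.6021780114427773 [-0.9   0.31  0.45  1.93 -0.17  0.94 -0.51]
[380.40141171 163.18687649]
```

View pics/v1.png

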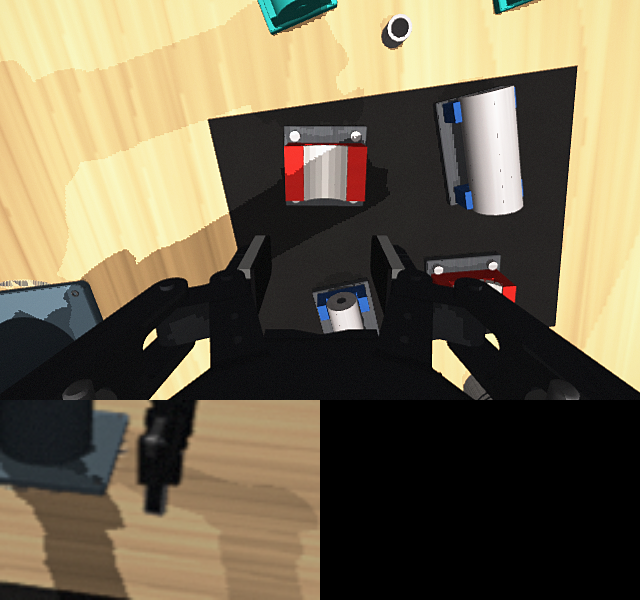

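Wrist view: near saddle at (326,175), hollow about columns 304–347; thick shaft at (488,150), socket (397,30); jaws near (258,240) and (382,240). Refining from this view.

```bash
python3 - <<'E'
from h import *
w=cv2.imread('pics/w1.png'); h=cv2.cvtColor(w,cv2.COLOR_BGR2HSV).astype(int); H,S,V=h[...,0],h[...,1],h[...,2]
m=camera_model('wrist'); print(np.round(m['cam_to_world'],3).tolist())
red=(((H<8)|(H>172))&(S>150)&(V>60)); z=.058
for r in range(152,200,8):
    c=np.flatnonzero(red[r,270:380])+270; g=np.diff(c).argmax(); u=[c[0]-.5,c[g]+.5,c[g+1]-.5,c[-1]+.5]
    P=ray('wrist',[(x,r) for x in u],z)*1000; print(r,u,'x',np.round(P[:,0],1),'y',np.round(P[[0,3],1],1))
mm=red.astype(np.uint8); mm[:,:270]=0; mm[:,380:]=0; mm[220:]=0
for c in cv2.findContours(mm,0,1)[0]:
    if cv2.contourArea(c)>50: r=cv2.minAreaRect(c); P=ray('wrist',cv2.boxPoints(r),z)*1000; print(np.round(P,1).tolist())
# shaft
gr=((S<70)&(V>110)); mm=np.zeros(V.shape,np.uint8); mm[80:220,455:530]=gr[80:220,455:530]
c=max(cv2.findContours(mm,0,1)[0],key=cv2.contourArea)
r=cv2.minAreaRect(c); print('shaft',r)
L=[];R=[]
for q in range(110,205,5):
    k=np.flatnonzero(mm[q]); L.append((k[0]-.5,q)); R.append((k[-1]+.5,q))
C=m['cam_to_world'][:3,3]
from numpy.linalg import svd
def plane(E):
    E=np.array(E); d=ray('wrist',E,0)-C; d/=np.linalg.norm(d,axis=1)[:,None]; return svd(d)[2][2],svd(d)[1]
for rep in range(1):
    nl,sl=plane(L); nr,sr=plane(R)
    a=np.cross(nl,nr); a/=np.linalg.norm(a); print('axis dir',a,'resid',sl[2],sr[2])
    nl*=np.sign(nl@[1,0,0]); nr*=np.sign(nr@[1,0,0])
    al=np.arccos(abs(nl@nr))/2; nb=nl+nr; nb/=np.linalg.norm(nb)
    # axis horizontal assumed: point on bisector plane at height z
    for ra in(.022,.024,.026):
        # distance from camera to axis = ra/sin(al); dir in bisector plane perpendicular to a
        d=np.cross(a,nb); d*=-np.sign(d[2]); p=C+d*ra/np.sin(al); print(ra,'axis pt',np.round(p*1000,1))
    for zz in(.044,.046): 
        # line of bisector plane at z, x at y=.224
        y=.224; x=C[0]-(nb[1]*(y-C[1])+nb[2]*(zz-C[2]))/nb[0]; y2=.26; x2=C[0]-(nb[1]*(y2-C[1])+nb[2]*(zz-C[2]))/nb[0]; print(zz,'x at .224',x,'ang',np.degrees(np.arctan2(y2-y,x2-x)))
ys=np.flatnonzero(mm.any(1)); print('rows',ys[0],ys[-1])
E
```

```text
[[0.99, -0.134, -0.036, 0.467], [-0.138, -0.955, -0.264, 0.284], [0.001, 0.266, -0.964, 0.374], [0.0, 0.0, 0.0, 1.0]]
152 [np.float64(283.5), np.float64(303.5), np.float64(347.5), np.float64(366.5)] x [423.1 444.2 490.5 510.5] y [252.5 240.2]
160 [np.float64(283.5), np.float64(302.5), np.float64(347.5), np.float64(366.5)] x [421.7 441.8 489.5 509.7] y [244.1 231.8]
168 [np.float64(284.5), np.float64(303.5), np.float64(346.5), np.float64(366.5)] x [421.3 441.5 487.5 508.8] y [235.4 223.1]
176 [np.float64(284.5), np.float64(303.5), np.float64(346.5), np.float64(365.5)] x [419.8 440.2 486.5 506.9] y [226.7 214.6]
184 [np.float64(284.5), np.float64(303.5), np.float64(346.5), np.float64(365.5)] x [418.3 438.8 485.4 506. ] y [218.  205.7]
192 [np.float64(284.5), np.float64(303.5), np.float64(346.5), np.float64(364.5)] x [416.7 437.4 484.4 504. ] y [209.1 196.8]
[[424.7, 258.6, 58.0], [444.6, 255.8, 58.0], [435.5, 197.2, 58.0], [414.6, 200.1, 58.0]]
[[428.4, 261.3, 58.0], [510.9, 249.7, 58.0], [504.7, 186.3, 58.0], [417.7, 198.5, 58.0]]
shaft ((494.6781921386719, 151.2821807861328), (126.86724090576172, 49.45335006713867), 84.2894058227539)
axis dir [ 0.20372243  0.85533953 -0.47633125] resid 0.08520742930203543 0.0030693588783099308
0.022 axis pt [603.  121.8 141.9]
0.024 axis pt [615.4 107.1 120.7]
0.026 axis pt [627.7  92.4  99.6]
0.044 x at .224 0.6495014133504043 ang 93.62725117378908
0.046 x at .224 0.648418367563038 ang 93.62725117378908
rows 81 214
```

Emit:
drive_tool(motion=[{"slide": [-53,20,0],"delta_rot": [0,0,0],"grip": -0.2},{"slide": [-53,20,0],"delta_rot": [0,0,0],"grip": -0.2},{"slide": [-53,20,0],"delta_rot": [0,0,0],"grip": -0.2},{"slide": [-53,20,0],"delta_rot": [0,0,0],"grip": -0.2},{"slide": [-53,20,0],"delta_rot": [0,0,0],"grip": -0.2},{"slide": [-53,20,0],"delta_rot": [0,0,0],"grip": -0.2},{"slide": [-51,22,0],"delta_rot": [0,0,0],"grip": -0.2},{"slide": [0,0,0],"delta_rot": [0,0,0],"grip": -0.2},{"slide": [0,0,0],"delta_rot": [0,0,0],"grip": -0.2}])

```text
time_s: 3.7
tcp_pos: [0.5468, -0.1673, 0.2006]
orientation: [[0.14, 0.99, -0.001], [0.99, -0.14, 0.001], [0.001, -0.001, -1.0]]
ft_force: [0.8, 0.6, 0.2]
opening: 0.6
gripper_force: 0.0
```

```bash
python3 - <<'E'
from h import *
s=manip.sense(); print(s['time_s'],s['tcp_pos'],s['ft_force'],np.round(s['q'],2))
w=np.ascontiguousarray(snapshot('wrist')[:,:,::-1]); cv2.imwrite('pics/w2.png',w)
print(proj('wrist',s['tcp_pos']),np.round(camera_model('wrist')['cam_to_world'],4).tolist())
h=cv2.cvtColor(w,cv2.COLOR_BGR2HSV).astype(int); H,S,V=h[...,0],h[...,1],h[...,2]
for n,m,z in(('red',((H<8)|(H>172))&(S>150)&(V>60),.077),('blue',(abs(H-112)<14)&(S>100)&(V>40),.106)):
  for c in cv2.findContours(m.astype(np.uint8),0,1)[0]:
    if cv2.contourArea(c)>60: r=cv2.minAreaRect(c); P=ray('wrist',cv2.boxPoints(r),z)*1000; print(n,np.round(r[0],1),np.round(r[1],1),round(r[2],1),np.round(P[:,:2],0).tolist(),P.mean(0).round(1))
E
```

```text
3.7 [ 0.54677141 -0.16726056  0.20059217] [0.82838897 0.57547277 0.20843784] [-0.21  0.45  0.57  1.78 -0.28  1.    0.33]
[[321.10449826 228.12433104]] [[0.9904, -0.1337, -0.0361, 0.5557], [-0.1385, -0.9549, -0.2626, -0.1005], [0.0006, 0.2651, -0.9642, 0.374], [0.0, 0.0, 0.0, 1.0]]
red [323. 183.] [28. 14.] 90.0 [[544.0, -151.0], [558.0, -153.0], [554.0, -182.0], [540.0, -180.0]] [ 549.1 -166.4   77. ]
blue [305.5 312.5] [25. 15.] 90.0 [[507.0, -279.0], [523.0, -281.0], [518.0, -312.0], [502.0, -309.0]] [ 512.6 -295.4  106. ]
blue [213.4  94.6] [22.8 10.4] 71.6 [[462.0, -62.0], [471.0, -60.0], [473.0, -78.0], [464.0, -80.0]] [467.4 -70.  106. ]
blue [261.8  82.5] [24.2 12.7] 75.1 [[504.0, -57.0], [515.0, -56.0], [517.0, -75.0], [506.0, -76.0]] [510.3 -66.3 106. ]
```

View pics/w2.png

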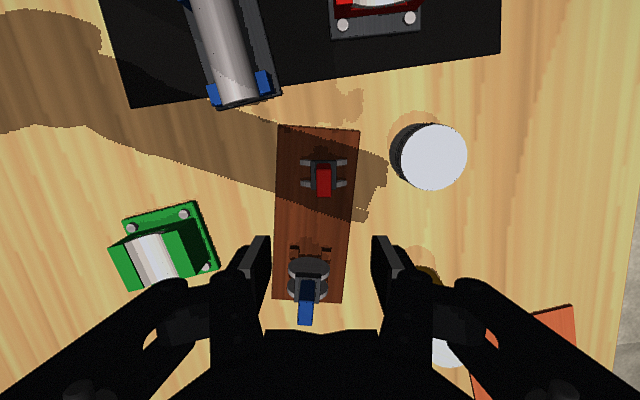

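Wrist view: red tab (323,183) between the jaws, blue tab (305,312), piston (433,157), can's lid about (450,350). The tab is aligned with the tool and 2 mm off along tool y.

Emit:
drive_tool(motion=[{"slide": [0,2,40],"delta_rot": [0,0,0],"grip": -0.2},{"slide": [0,0,45],"delta_rot": [0,0,0],"grip": -0.2},{"slide": [0,0,40],"delta_rot": [0,0,0],"grip": -0.2},{"slide": [0,0,20],"delta_rot": [0,0,0],"grip": -0.2},{"slide": [0,0,7],"delta_rot": [0,0,0],"grip": -0.2},{"slide": [0,0,0],"delta_rot": [0,0,0],"grip": -0.2},{"slide": [0,0,0],"delta_rot": [0,0,0],"grip": 1},{"slide": [0,0,0],"delta_rot": [0,0,0],"grip": 1},{"slide": [0,0,0],"delta_rot": [0,0,0],"grip": 1},{"slide": [0,0,0],"delta_rot": [0,0,0],"grip": 1},{"slide": [0,0,0],"delta_rot": [0,0,0],"grip": 1}])

```text
time_s: 5.12
tcp_pos: [0.549, -0.168, 0.0489]
orientation: [[0.141, 0.99, 0.0], [0.99, -0.141, -0.0], [-0.0, 0.0, -1.0]]
ft_force: [-0.6, 0.1, -0.2]
opening: -0.003
gripper_force: 0.0
```

```bash
python3 - <<'E'
from h import *
s=manip.sense(); print(s['time_s'],s['tcp_pos'],s['ft_force'],s['opening'],s['gripper_force'])
w=snapshot('wrist')[:,:,::-1]; sc=snapshot('scene')[:,:,::-1]
o=np.zeros((600,640,3),np.uint8); o[:340]=w[60:]; o[340:]=cv2.resize(sc[150:250,150:396][:, :246],(640,260)); cv2.imwrite('pics/v3.png',o)
E
```

```text
5.125 [ 0.5489651  -0.16803236  0.04893284] [-0.56247131  0.10944392 -0.21654345] -0.002822025624562675 0.0
```

View pics/v3.png

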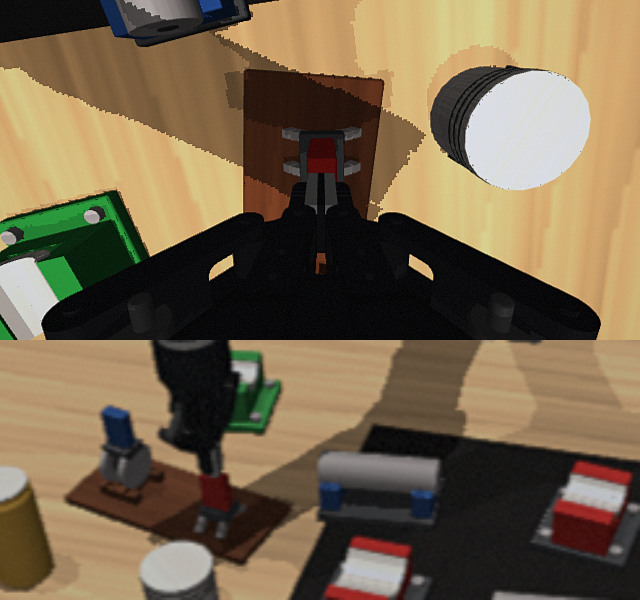

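The jaws shut on nothing: opening is about 0, and the fingertips end just above the tab at scene-crop (210,475). The true tips look higher than the reported TCP, so I'll quantify that.

```bash
python3 - <<'E'
from h import *
s=manip.sense(); R=s['orientation'];p=s['tcp_pos']
for h in(0,.01,.02,.03,.04):
    print(h,proj('wrist',p+R@[.011,0,-h]).round(0),proj('wrist',p+R@[0,0,-h]).round(0),proj('scene',p+R@[0,0,-h]).round(1),((proj('scene',p+R@[0,0,-h])-[150,150])*2.6).round(0)+[0,340])
sc=snapshot('scene')[:,:,::-1]; w=snapshot('wrist')[:,:,::-1]
o=np.zeros((600,800,3),np.uint8); o[:,:400]=cv2.resize(sc[170:230,210:250],(400,600),interpolation=cv2.INTER_CUBIC); o[:,400:]=cv2.resize(w[180:300,280:360],(400,600),interpolation=cv2.INTER_CUBIC); cv2.imwrite('pics/v4.png',o)
E
```

```text
0 [[321. 210.]] [[321. 227.]] [[233.4 209.2]] [[217. 494.]]
0.01 [[321. 215.]] [[321. 233.]] [[232.9 206.4]] [[216. 487.]]
0.02 [[321. 221.]] [[321. 240.]] [[232.4 203.6]] [[214. 479.]]
0.03 [[321. 228.]] [[321. 247.]] [[232.  200.8]] [[213. 472.]]
0.04 [[321. 235.]] [[321. 256.]] [[231.5 198. ]] [[212. 465.]]
```

View pics/v4.png

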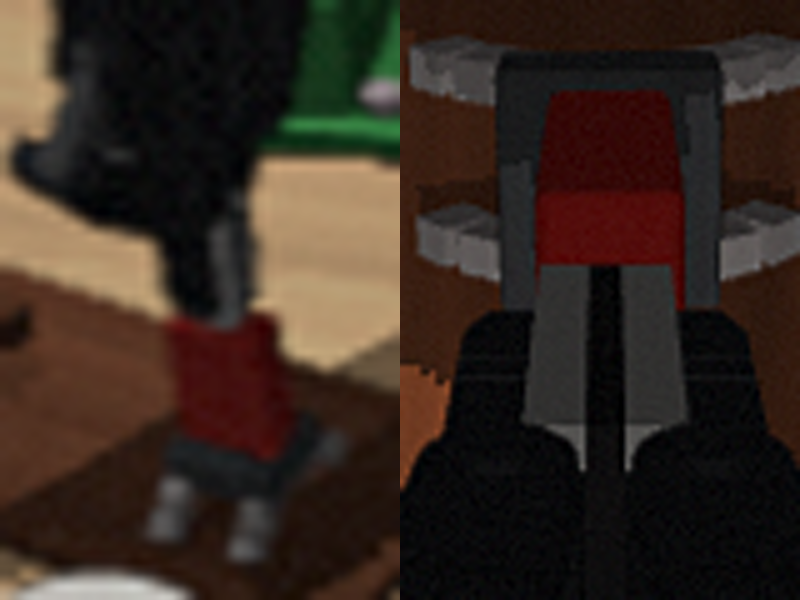

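The tips really are about 28 mm above the reported TCP, and both cameras agree. I'll reopen, go 27 mm lower and grip.

Emit:
drive_tool(motion=[{"slide": [2,0,0],"delta_rot": [0,0,0],"grip": -0.2},{"slide": [0,0,0],"delta_rot": [0,0,0],"grip": -0.2},{"slide": [0,0,0],"delta_rot": [0,0,0],"grip": -0.2},{"slide": [0,0,10],"delta_rot": [0,0,0],"grip": -0.2},{"slide": [0,0,10],"delta_rot": [0,0,0],"grip": -0.2},{"slide": [0,0,7],"delta_rot": [0,0,0],"grip": -0.2},{"slide": [0,0,0],"delta_rot": [0,0,0],"grip": 1},{"slide": [0,0,0],"delta_rot": [0,0,0],"grip": 1},{"slide": [0,0,0],"delta_rot": [0,0,0],"grip": 1},{"slide": [0,0,0],"delta_rot": [0,0,0],"grip": 1}])

```text
time_s: 6.58
tcp_pos: [0.5495, -0.1662, 0.0222]
orientation: [[0.141, 0.99, 0.001], [0.99, -0.141, -0.0], [-0.0, 0.001, -1.0]]
ft_force: [0.5, -0.9, -0.2]
opening: 0.172
gripper_force: 60.4
```

Emit:
drive_tool(motion=[{"slide": [0,0,-15],"delta_rot": [0,0,0],"grip": 1},{"slide": [0,0,-40],"delta_rot": [0,0,0],"grip": 1},{"slide": [0,0,-50],"delta_rot": [0,0,0],"grip": 1},{"slide": [0,0,-45],"delta_rot": [0,0,0],"grip": 1},{"slide": [54,9,0],"delta_rot": [0,0,0],"grip": 1},{"slide": [54,9,0],"delta_rot": [0,0,0],"grip": 1},{"slide": [54,9,0],"delta_rot": [0,0,0],"grip": 1},{"slide": [54,9,0],"delta_rot": [0,0,0],"grip": 1},{"slide": [54,9,0],"delta_rot": [0,0,0],"grip": 1},{"slide": [54,9,0],"delta_rot": [0,0,0],"grip": 1},{"slide": [0,0,0],"delta_rot": [0,0,-7.3],"grip": 1},{"slide": [0,0,0],"delta_rot": [0,0,-7.3],"grip": 1},{"slide": [0,0,0],"delta_rot": [0,0,0],"grip": 1},{"slide": [0,0,0],"delta_rot": [0,0,0],"grip": 1}])

```text
time_s: 8.32
tcp_pos: [0.6481, 0.1469, 0.1724]
orientation: [[-0.111, 0.994, 0.0], [0.994, 0.111, 0.0], [0.0, 0.0, -1.0]]
ft_force: [-0.4, -0.1, -1.5]
opening: 0.173
gripper_force: 60.1
```

```bash
python3 - <<'E'
from h import *
s=manip.sense(); print(s['time_s'],s['tcp_pos'],np.round(s['orientation'],3).tolist(),s['ft_force'],s['ft_torque'],s['opening'],np.round(s['q'],2))
w=snapshot('wrist')[:,:,::-1]; cv2.imwrite('pics/w5.png',w); m=camera_model('wrist'); np.save('w5.npy',m['cam_to_world']); print(np.round(m['cam_to_world'],3).tolist())
sc=snapshot('scene')[:,:,::-1]
E
```

```text
8.325 [0.64814962 0.14694112 0.17236036] [[-0.111, 0.994, 0.0], [0.994, 0.111, 0.0], [0.0, 0.0, -1.0]] [-0.35795812 -0.05139554 -1.45983983] [-0.0535732   0.00218453  0.0154238 ] 0.1725468823460012 [-0.59  0.62  0.45  1.54 -0.3   1.04  0.05]
[[0.994, 0.107, 0.031, 0.64], [0.111, -0.958, -0.265, 0.213], [0.001, 0.266, -0.964, 0.346], [0.0, 0.0, 0.0, 1.0]]
```

View pics/w5.png

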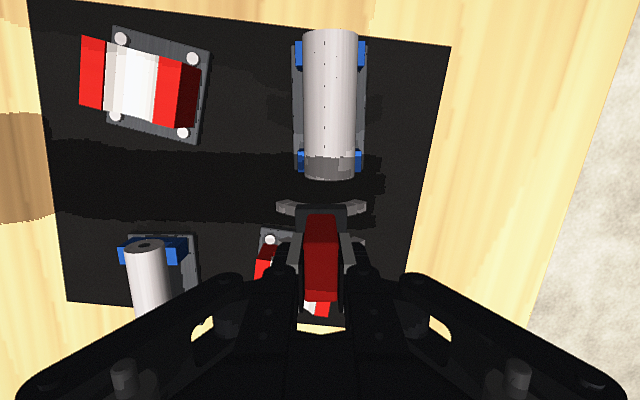

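Wrist view: the leaf hangs upright in the jaws at (320,240). The thick shaft lies ahead, columns 304–357 and rows 30–180, parallel to the tool.

```bash
python3 - <<'E'
from h import *
w=cv2.imread('pics/w5.png'); h=cv2.cvtColor(w,cv2.COLOR_BGR2HSV).astype(int); H,S,V=h[...,0],h[...,1],h[...,2]
m=camera_model('wrist'); C=m['cam_to_world'][:3,3]; s=manip.sense()
g=cv2.GaussianBlur(w,(3,3),0).max(2).astype(int); L=[];R=[]
for q in range(72,140,3):
    r=g[q].astype(float); l=[i for i in range(290,320) if r[i]>=120 and r[i-1]<120]; k=[i for i in range(345,372) if r[i]<120 and r[i-1]>=120]
    if l and k: L.append((l[-1],q)); R.append((k[0]-1,q))
L=np.array(L,float);R=np.array(R,float)
print(L[:,0],R[:,0])
def line(E,dx):
    p=np.polyfit(E[:,1],E[:,0]+dx,1); return np.array([[np.polyval(p,72),72],[np.polyval(p,140),140]])
l,r=line(L,-.5),line(R,.5); 
def pn(E): d=ray('wrist',E,0)-C; n=np.cross(d[0],d[1]); n/=np.linalg.norm(n); return n*np.sign(n[0])
nl,nr=pn(l),pn(r); a=np.cross(nl,nr); a/=np.linalg.norm(a); al=np.arccos(nl@nr)/2; nb=nl+nr; nb/=np.linalg.norm(nb)
print('axis',a,'half ang',np.degrees(al)); 
for z in(.04,.044):
    X=lambda y:C[0]-(nb[1]*(y-C[1])+nb[2]*(z-C[2]))/nb[0]
    xs=[X(.2),X(.224),X(.26)]; P=np.array([X(.224),.224,z]); d=P-C; d-=d@a*a
    print(z,np.round(xs,4),'ang',np.degrees(np.arctan2(.06,xs[2]-xs[0])),'radius',np.linalg.norm(d)*np.sin(al))
mk=np.flatnonzero(g[:,331]>120); mk=mk[mk<200]; print('ends',mk[0],mk[-1], ray('wrist',[(331,mk[0])],.069),ray('wrist',[(331,182)],.03),g[170:192,331])
# red tab in view, lateral
E
```

```text
[304. 304. 305. 305. 305. 305. 305. 305. 305. 305. 305. 305. 305. 305.
 305. 305. 305. 305. 305. 305. 305. 305. 305.] [355. 355. 355. 355. 355. 355. 355. 355. 354. 354. 354. 354. 354. 354.
 354. 354. 354. 354. 353. 353. 353. 353. 353.]
axis [ 0.1049858  -0.99441689  0.01063169] half ang 4.628769398343565
0.04 [0.6505 0.648  0.6442] ang 96.0446759949853 radius 0.024647827324203883
0.044 [0.6504 0.6479 0.6441] ang 96.0446759949853 radius 0.024324896534515847
ends 0 158 [[0.63861673 0.30511896 0.069     ]] [[0.65943439 0.14565178 0.03      ]] [110 109 109 109 109 109 109 109 111 108  82  42  21  20  22  21  21  22
  22  22  22  21]
```

Emit:
drive_tool(motion=[{"slide": [38,4,0],"delta_rot": [0,0,0],"grip": 1},{"slide": [38.5,4.7,0],"delta_rot": [0,0,0],"grip": 1},{"slide": [0,0,35],"delta_rot": [0,0,0],"grip": 1},{"slide": [0,0,30],"delta_rot": [0,0,0],"grip": 1},{"slide": [0,0,12],"delta_rot": [0,0,0],"grip": 1},{"slide": [0,0,6],"delta_rot": [0,0,0],"grip": 1},{"slide": [0,0,0],"delta_rot": [0,0,0],"grip": 1},{"slide": [0,0,0],"delta_rot": [0,0,0],"grip": 1}])

```text
time_s: 9.43
tcp_pos: [0.6491, 0.2243, 0.0901]
orientation: [[-0.113, 0.994, 0.002], [0.994, 0.113, 0.001], [0.0, 0.002, -1.0]]
ft_force: [0.3, -0.5, -2.1]
opening: 0.174
gripper_force: 60.0
```

Emit:
drive_tool(motion=[{"slide": [0,0,2],"delta_rot": [0,0,0],"grip": 1},{"slide": [0,0,2],"delta_rot": [0,0,0],"grip": 1},{"slide": [0,0,2],"delta_rot": [0,0,0],"grip": 1},{"slide": [0,0,0],"delta_rot": [0,0,0],"grip": 1}])

```text
time_s: 9.93
tcp_pos: [0.648, 0.2241, 0.0826]
orientation: [[-0.114, 0.994, -0.0], [0.994, 0.114, -0.0], [-0.0, -0.0, -1.0]]
ft_force: [-0.5, -0.2, -1.8]
opening: 0.178
gripper_force: 60.0
```

Emit:
drive_tool(motion=[{"slide": [0,0,2],"delta_rot": [0,0,0],"grip": 1},{"slide": [0,0,1],"delta_rot": [0,0,0],"grip": 1},{"slide": [0,0,1],"delta_rot": [0,0,0],"grip": 1},{"slide": [0,0,0],"delta_rot": [0,0,0],"grip": 1}])

```text
time_s: 10.42
tcp_pos: [0.6481, 0.2241, 0.0788]
orientation: [[-0.114, 0.994, -0.0], [0.994, 0.114, -0.0], [-0.0, -0.0, -1.0]]
ft_force: [-0.5, -0.2, -2.1]
opening: 0.172
gripper_force: 60.0
```

Emit:
drive_tool(motion=[{"slide": [0,0,1],"delta_rot": [0,0,0],"grip": 1},{"slide": [0,0,1],"delta_rot": [0,0,0],"grip": 1},{"slide": [0,0,0],"delta_rot": [0,0,0],"grip": 1}])

```text
time_s: 10.8
tcp_pos: [0.6481, 0.2241, 0.0768]
orientation: [[-0.114, 0.994, -0.0], [0.994, 0.114, -0.0], [-0.0, -0.0, -1.0]]
ft_force: [-0.1, 0.6, -0.7]
opening: 0.174
gripper_force: 60.0
```

Emit:
drive_tool(motion=[{"slide": [0,0,1],"delta_rot": [0,0,0],"grip": 1},{"slide": [0,0,1],"delta_rot": [0,0,0],"grip": 1},{"slide": [0,0,0],"delta_rot": [0,0,0],"grip": 1}])

```text
time_s: 11.18
tcp_pos: [0.6481, 0.2241, 0.0748]
orientation: [[-0.114, 0.994, -0.0], [0.994, 0.114, -0.0], [-0.0, -0.0, -1.0]]
ft_force: [-0.8, -0.4, -1.3]
opening: 0.175
gripper_force: 60.0
```

Emit:
drive_tool(motion=[{"slide": [0,0,1],"delta_rot": [0,0,0],"grip": 1},{"slide": [0,0,0],"delta_rot": [0,0,0],"grip": 1}])

```text
time_s: 11.42
tcp_pos: [0.6481, 0.2241, 0.0738]
orientation: [[-0.114, 0.994, -0.0], [0.994, 0.114, -0.0], [-0.0, -0.0, -1.0]]
ft_force: [0.8, 0.3, -1.5]
opening: 0.172
gripper_force: 60.0
```

Emit:
drive_tool(motion=[{"slide": [0,0,1],"delta_rot": [0,0,0],"grip": 1},{"slide": [0,0,0],"delta_rot": [0,0,0],"grip": 1}])

```text
time_s: 11.68
tcp_pos: [0.6481, 0.2241, 0.0728]
orientation: [[-0.114, 0.994, -0.0], [0.994, 0.114, -0.0], [-0.0, -0.0, -1.0]]
ft_force: [-0.2, 0.1, -1.8]
opening: 0.174
gripper_force: 60.0
```

Emit:
drive_tool(motion=[{"slide": [0,0,1],"delta_rot": [0,0,0],"grip": 1},{"slide": [0,0,0],"delta_rot": [0,0,0],"grip": 1}])

```text
time_s: 11.92
tcp_pos: [0.6481, 0.2241, 0.0718]
orientation: [[-0.114, 0.994, -0.0], [0.994, 0.114, -0.0], [-0.0, -0.0, -1.0]]
ft_force: [0.1, -0.3, -2.0]
opening: 0.173
gripper_force: 60.0
```

Emit:
drive_tool(motion=[{"slide": [0,0,1],"delta_rot": [0,0,0],"grip": 1},{"slide": [0,0,0],"delta_rot": [0,0,0],"grip": 1}])

```text
time_s: 12.18
tcp_pos: [0.6482, 0.2242, 0.071]
orientation: [[-0.114, 0.994, 0.0], [0.994, 0.114, 0.0], [0.0, 0.0, -1.0]]
ft_force: [0.0, 0.2, 0.0]
opening: 0.176
gripper_force: 60.3
```

Emit:
drive_tool(motion=[{"slide": [0,0,1],"delta_rot": [0,0,0],"grip": 1},{"slide": [0,0,0],"delta_rot": [0,0,0],"grip": 1}])

```text
time_s: 12.42
tcp_pos: [0.6484, 0.2242, 0.0709]
orientation: [[-0.114, 0.994, 0.0], [0.994, 0.114, 0.0], [0.0, 0.0, -1.0]]
ft_force: [-3.5, 0.0, 6.6]
opening: 0.176
gripper_force: 61.3
```

Emit:
drive_tool(motion=[{"slide": [0,0,1],"delta_rot": [0,0,0],"grip": 1},{"slide": [0,0,0],"delta_rot": [0,0,0],"grip": 1}])

```text
time_s: 12.68
tcp_pos: [0.6484, 0.2242, 0.0709]
orientation: [[-0.113, 0.994, 0.0], [0.994, 0.113, 0.001], [0.001, 0.0, -1.0]]
ft_force: [-5.7, -1.5, 13.3]
opening: 0.178
gripper_force: 62.2
```

Emit:
drive_tool(motion=[{"slide": [0,1.5,-1],"delta_rot": [0,0,0],"grip": 1},{"slide": [0,0,0],"delta_rot": [0,0,0],"grip": 1},{"slide": [0,0,0],"delta_rot": [0,0,0],"grip": 1}])

```text
time_s: 13.05
tcp_pos: [0.6485, 0.2243, 0.0709]
orientation: [[-0.114, 0.994, -0.003], [0.994, 0.114, 0.0], [0.0, -0.003, -1.0]]
ft_force: [-6.4, -0.2, 10.0]
opening: 0.173
gripper_force: 61.9
```

Emit:
drive_tool(motion=[{"slide": [0,-1.5,0],"delta_rot": [0,0,0],"grip": 1},{"slide": [0,-1.5,0],"delta_rot": [0,0,0],"grip": 1},{"slide": [0,0,0],"delta_rot": [0,0,0],"grip": 1},{"slide": [0,0,0],"delta_rot": [0,0,0],"grip": 1}])

```text
time_s: 13.55
tcp_pos: [0.648, 0.2241, 0.0709]
orientation: [[-0.113, 0.994, 0.002], [0.994, 0.113, 0.001], [0.0, 0.003, -1.0]]
ft_force: [0.4, -0.3, 6.0]
opening: 0.174
gripper_force: 61.3
```

No play: a 3 mm sideways command moved the leaf only 0.5 mm, at constant height, so this shaft fits. Now I'll press it centred, ease off, release and retreat.

Emit:
drive_tool(motion=[{"slide": [0,0,0.8],"delta_rot": [0,0,0],"grip": 1},{"slide": [0,0,0.8],"delta_rot": [0,0,0],"grip": 1},{"slide": [0,0,0],"delta_rot": [0,0,0],"grip": 1},{"slide": [0,0,0],"delta_rot": [0,0,0],"grip": 1},{"slide": [0,0,0],"delta_rot": [0,0,0],"grip": 1},{"slide": [0,0,0],"delta_rot": [0,0,0],"grip": 1}])

```text
time_s: 14.3
tcp_pos: [0.6481, 0.2242, 0.0709]
orientation: [[-0.113, 0.994, 0.002], [0.994, 0.113, 0.001], [0.001, 0.003, -1.0]]
ft_force: [-4.3, -0.9, 17.3]
opening: 0.173
gripper_force: 62.9
```

Emit:
drive_tool(motion=[{"slide": [0,0,-1.2],"delta_rot": [0,0,0],"grip": 1},{"slide": [0,0,-0.8],"delta_rot": [0,0,0],"grip": 1},{"slide": [0,0,0],"delta_rot": [0,0,0],"grip": -0.2},{"slide": [0,0,0],"delta_rot": [0,0,0],"grip": -0.2},{"slide": [0,0,0],"delta_rot": [0,0,0],"grip": -0.2},{"slide": [0,0,0],"delta_rot": [0,0,0],"grip": -0.2},{"slide": [0,0,-10],"delta_rot": [0,0,0],"grip": -0.2},{"slide": [0,0,-30],"delta_rot": [0,0,0],"grip": -0.2},{"slide": [0,0,-40],"delta_rot": [0,0,0],"grip": -0.2},{"slide": [0,0,-30],"delta_rot": [0,0,0],"grip": -0.2},{"slide": [0,0,0],"delta_rot": [0,0,0],"grip": -0.2},{"slide": [0,0,0],"delta_rot": [0,0,0],"grip": -0.2}])

```text
time_s: 15.8
tcp_pos: [0.6462, 0.224, 0.18]
orientation: [[-0.114, 0.994, -0.001], [0.994, 0.114, -0.0], [0.0, -0.001, -1.0]]
ft_force: [0.9, 0.6, -1.2]
opening: 0.598
gripper_force: 0.0
```

```bash
cat > tab.py <<'E'
from h import *
import sys
def tab(col,z):
    w=np.ascontiguousarray(snapshot('wrist')[:,:,::-1]); h=cv2.cvtColor(w,cv2.COLOR_BGR2HSV).astype(int); H,S,V=h[...,0],h[...,1],h[...,2]
    m=((((H<8)|(H>172))&(S>150)) if col=='red' else ((abs(H-112)<14)&(S>100)))&(V>45)
    for c in cv2.findContours(m.astype(np.uint8),0,1)[0]:
        if cv2.contourArea(c)>60: r=cv2.minAreaRect(c); P=ray('wrist',cv2.boxPoints(r),z)*1000; print(col,np.round(r[0],1),np.round(r[1],1),round(r[2],1),P.mean(0).round(1),'in tool',((P.mean(0)/1000-manip.sense()['tcp_pos'])@manip.sense()['orientation']*1000).round(1))
s=manip.sense(); print(s['time_s'],s['tcp_pos'],s['ft_force'],s['opening']); tab(sys.argv[1],float(sys.argv[2]))
E
python3 tab.py red .125
```

```text
15.8 [0.64623931 0.22398001 0.17997194] [ 0.86087514  0.6424866  -1.22996471] 0.5977317145483007
red [293.3 314.5] [40.9 70.7] 88.1 [633.  116.6 125. ] in tool [-105.1  -24.9   54.4]
red [321.5 198. ] [44. 19.] 90.0 [645.8 227.1 125. ] in tool [ 3.3  0.4 54.3]
red [146.6 161.4] [112.5  66. ] 14.0 [508.6 240.4 125. ] in tool [  32.1 -134.4   54.6]
```

Emit:
drive_tool(motion=[{"slide": [-55,-21,0],"delta_rot": [0,0,0],"grip": -0.2},{"slide": [-55,-21,0],"delta_rot": [0,0,0],"grip": -0.2},{"slide": [-55,-21,0],"delta_rot": [0,0,0],"grip": -0.2},{"slide": [-55,-21,0],"delta_rot": [0,0,0],"grip": -0.2},{"slide": [-55,-21,0],"delta_rot": [0,0,0],"grip": -0.2},{"slide": [-55,-21,0],"delta_rot": [0,0,0],"grip": -0.2},{"slide": [-55,-21,0],"delta_rot": [0,0,0],"grip": -0.2},{"slide": [-55,-21,0],"delta_rot": [0,0,0],"grip": -0.2},{"slide": [-57,-23,0],"delta_rot": [0,0,0],"grip": -0.2},{"slide": [0,0,0],"delta_rot": [0,0,7.3],"grip": -0.2},{"slide": [0,0,0],"delta_rot": [0,0,7.3],"grip": -0.2},{"slide": [0,0,0],"delta_rot": [0,0,0],"grip": -0.2},{"slide": [0,0,0],"delta_rot": [0,0,0],"grip": -0.2}])

```text
time_s: 17.48
tcp_pos: [0.5132, -0.2911, 0.1798]
orientation: [[0.138, 0.99, -0.001], [0.99, -0.138, 0.0], [0.0, -0.001, -1.0]]
ft_force: [-1.1, -0.0, -0.0]
opening: 0.599
gripper_force: 0.0
```

```bash
python3 tab.py blue .106; python3 - <<'E'
from h import *
print(np.round(manip.sense()['q'],2))
t=np.ascontiguousarray(snapshot('top')[:,:,::-1]); cv2.imwrite('pics/t2.png',t)
h=cv2.cvtColor(t,cv2.COLOR_BGR2HSV).astype(int); H,S,V=h[...,0],h[...,1],h[...,2]
m=(((H<8)|(H>172))&(S>150)&(V>60)).astype(np.uint8); m[:,:215]=0; m[180:]=0; m[:,300:]=0
for c in cv2.findContours(m,0,1)[0]:
    if cv2.contourArea(c)>15: r=cv2.minAreaRect(c); print(r,(ray('top',cv2.boxPoints(r),.126)*1000).round(1).tolist())
E
```

```text
17.475 [ 0.51316728 -0.2910968   0.1797733 ] [-1.09157251 -0.03937382 -0.01963866] 0.5992053393069803
blue [320.4 198.6] [17.9 33. ] 5.2 [ 512.5 -293.7  106. ] in tool [-2.7 -0.4 73.9]
[ 0.01  0.51  0.59  1.75 -0.33  0.98  0.59]
((242.5, 147.5), (7.0, 13.0), 90.0) [[654.1, 236.6, 126.0], [653.6, 206.6, 126.0], [637.2, 206.7, 126.0], [637.6, 236.6, 126.0]]
```

Emit:
drive_tool(motion=[{"slide": [-4,0,0],"delta_rot": [0,0,4],"grip": -0.2},{"slide": [0,0,40],"delta_rot": [0,0,0],"grip": -0.2},{"slide": [0,0,40],"delta_rot": [0,0,0],"grip": -0.2},{"slide": [0,0,30],"delta_rot": [0,0,0],"grip": -0.2},{"slide": [0,0,12],"delta_rot": [0,0,0],"grip": -0.2},{"slide": [0,0,7],"delta_rot": [0,0,0],"grip": -0.2},{"slide": [0,0,0],"delta_rot": [0,0,0],"grip": -0.2},{"slide": [0,0,0],"delta_rot": [0,0,0],"grip": 1},{"slide": [0,0,0],"delta_rot": [0,0,0],"grip": 1},{"slide": [0,0,0],"delta_rot": [0,0,0],"grip": 1},{"slide": [0,0,0],"delta_rot": [0,0,0],"grip": 1}])

```text
time_s: 18.95
tcp_pos: [0.513, -0.2957, 0.0519]
orientation: [[0.209, 0.978, 0.001], [0.978, -0.209, -0.0], [-0.0, 0.001, -1.0]]
ft_force: [-1.6, 1.4, 5.2]
opening: 0.18
gripper_force: 60.5
```

Emit:
drive_tool(motion=[{"slide": [0,0,-10],"delta_rot": [0,0,0],"grip": 1},{"slide": [0,0,-35],"delta_rot": [0,0,0],"grip": 1},{"slide": [0,0,-40],"delta_rot": [0,0,0],"grip": 1},{"slide": [0,0,-35],"delta_rot": [0,0,0],"grip": 1},{"slide": [0,0,0],"delta_rot": [0,0,-3.9],"grip": 1},{"slide": [56,-13.7,0],"delta_rot": [0,0,0],"grip": 1},{"slide": [56,-13.7,0],"delta_rot": [0,0,0],"grip": 1},{"slide": [56,-13.7,0],"delta_rot": [0,0,0],"grip": 1},{"slide": [56,-13.7,0],"delta_rot": [0,0,0],"grip": 1},{"slide": [56,-13.7,0],"delta_rot": [0,0,0],"grip": 1},{"slide": [56,-13.7,0],"delta_rot": [0,0,0],"grip": 1},{"slide": [56,-13.7,0],"delta_rot": [0,0,0],"grip": 1},{"slide": [56,-13.7,0],"delta_rot": [0,0,0],"grip": 1},{"slide": [58,-13.7,0],"delta_rot": [0,0,0],"grip": 1},{"slide": [0,0,0],"delta_rot": [0,0,0],"grip": 1},{"slide": [0,0,0],"delta_rot": [0,0,0],"grip": 1}])

```text
time_s: 20.95
tcp_pos: [0.4627, 0.2224, 0.1714]
orientation: [[0.142, 0.99, 0.0], [0.99, -0.142, -0.001], [-0.001, 0.0, -1.0]]
ft_force: [0.3, -0.9, -2.0]
opening: 0.178
gripper_force: 59.5
```

```bash
python3 tab.py blue .17; python3 - <<'E'
from h import *
s=manip.sense(); print(np.round(s['orientation'],3).tolist()); R=s['orientation']; c=np.array([.4633,.2226,.1]); print('to go',((c-s['tcp_pos'])@R*1000).round(1))
w=snapshot('wrist')[:,:,::-1]; sc=snapshot('scene')[:,:,::-1]
o=np.zeros((600,640,3),np.uint8); o[:320]=w[:320]; o[320:]=cv2.resize(sc[130:242,300:524],(640,320))[:280]; cv2.imwrite('pics/v6.png',o)
E
```

```text
20.95 [0.46268321 0.22237875 0.1713749 ] [ 0.33156528 -0.85448108 -2.03609079] 0.1782106604062829
blue [322.4 317.7] [19.2 34. ] 26.6 [454.1 154.5 170. ] in tool [-67.7   0.9   1.5]
blue [320.5 254.5] [91. 37.] 90.0 [459.5 200.7 170. ] in tool [-21.2  -0.4   1.4]
blue [473.4 207.8] [29.  15.9] 74.1 [557.9 219.7 170. ] in tool [11.7 94.2  1.4]
blue [460.7 116.2] [24.7 18.1] 80.5 [551.1 275.9 170. ] in tool [66.4 79.5  1.4]
[[0.144, 0.99, 0.0], [0.99, -0.144, -0.001], [-0.001, 0.0, -1.0]]
to go [ 1.1  0.2 71.4]
```

View pics/v6.png

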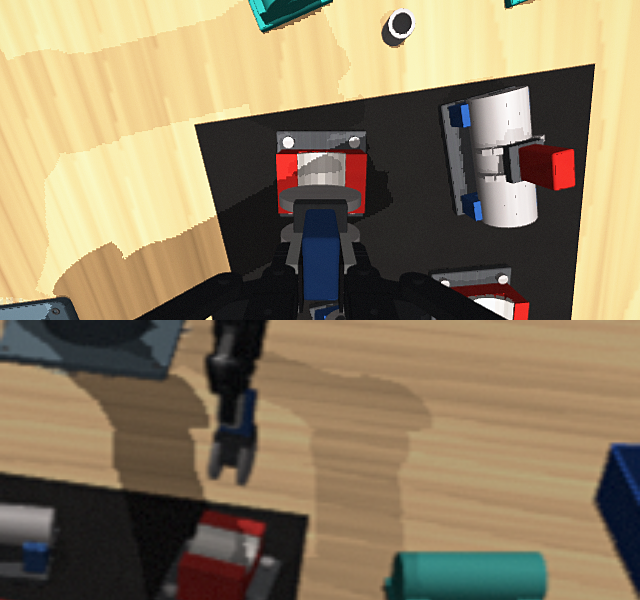

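The round leaf hangs over the near saddle, wrist (320,180), squared with it. The hollow leaf stands on the thick shaft at (520,165). Descending.

Emit:
drive_tool(motion=[{"slide": [0.5,0.3,35],"delta_rot": [0,0,0],"grip": 1},{"slide": [0,0,25],"delta_rot": [0,0,0],"grip": 1},{"slide": [0,0,10],"delta_rot": [0,0,0],"grip": 1},{"slide": [0,0,5],"delta_rot": [0,0,0],"grip": 1},{"slide": [0,0,0],"delta_rot": [0,0,0],"grip": 1}])

```text
time_s: 21.72
tcp_pos: [0.4636, 0.2233, 0.0967]
orientation: [[0.143, 0.99, 0.001], [0.99, -0.143, 0.0], [0.0, 0.001, -1.0]]
ft_force: [1.0, 0.5, -2.2]
opening: 0.174
gripper_force: 59.6
```

Emit:
drive_tool(motion=[{"slide": [0,0,1.5],"delta_rot": [0,0,0],"grip": 1},{"slide": [0,0,1.5],"delta_rot": [0,0,0],"grip": 1},{"slide": [0,0,0],"delta_rot": [0,0,0],"grip": 1}])

```text
time_s: 22.1
tcp_pos: [0.4631, 0.2235, 0.0934]
orientation: [[0.142, 0.99, 0.0], [0.99, -0.142, 0.0], [0.0, 0.0, -1.0]]
ft_force: [-0.1, 0.2, -1.1]
opening: 0.178
gripper_force: 59.6
```

Emit:
drive_tool(motion=[{"slide": [0,0,1],"delta_rot": [0,0,0],"grip": 1},{"slide": [0,0,1],"delta_rot": [0,0,0],"grip": 1},{"slide": [0,0,0],"delta_rot": [0,0,0],"grip": 1}])

```text
time_s: 22.48
tcp_pos: [0.4631, 0.2233, 0.0912]
orientation: [[0.142, 0.99, -0.0], [0.99, -0.142, -0.0], [-0.0, -0.0, -1.0]]
ft_force: [-0.6, 0.6, -1.9]
opening: 0.181
gripper_force: 59.6
```

Emit:
drive_tool(motion=[{"slide": [0,0,1],"delta_rot": [0,0,0],"grip": 1},{"slide": [0,0,0],"delta_rot": [0,0,0],"grip": 1}])

```text
time_s: 22.72
tcp_pos: [0.4631, 0.2234, 0.0902]
orientation: [[0.142, 0.99, -0.0], [0.99, -0.142, -0.0], [-0.0, -0.0, -1.0]]
ft_force: [0.7, -0.3, -2.2]
opening: 0.184
gripper_force: 59.6
```

Emit:
drive_tool(motion=[{"slide": [0,0,1],"delta_rot": [0,0,0],"grip": 1},{"slide": [0,0,0],"delta_rot": [0,0,0],"grip": 1}])

```text
time_s: 22.98
tcp_pos: [0.4631, 0.2234, 0.0892]
orientation: [[0.142, 0.99, -0.0], [0.99, -0.142, -0.0], [-0.0, -0.0, -1.0]]
ft_force: [0.0, -0.5, -1.3]
opening: 0.173
gripper_force: 59.6
```

Emit:
drive_tool(motion=[{"slide": [0,0,1],"delta_rot": [0,0,0],"grip": 1},{"slide": [0,0,0],"delta_rot": [0,0,0],"grip": 1}])

```text
time_s: 23.22
tcp_pos: [0.4631, 0.2233, 0.0882]
orientation: [[0.142, 0.99, -0.0], [0.99, -0.142, -0.0], [-0.0, -0.0, -1.0]]
ft_force: [-0.4, -0.4, -2.0]
opening: 0.176
gripper_force: 59.6
```

Emit:
drive_tool(motion=[{"slide": [0,0,1],"delta_rot": [0,0,0],"grip": 1},{"slide": [0,0,0],"delta_rot": [0,0,0],"grip": 1}])

```text
time_s: 23.48
tcp_pos: [0.4631, 0.2234, 0.0872]
orientation: [[0.142, 0.99, -0.0], [0.99, -0.142, -0.0], [-0.0, -0.0, -1.0]]
ft_force: [0.2, -0.3, -1.8]
opening: 0.18
gripper_force: 59.6
```

Emit:
drive_tool(motion=[{"slide": [0,0,0.8],"delta_rot": [0,0,0],"grip": 1},{"slide": [0,0,0],"delta_rot": [0,0,0],"grip": 1}])

```text
time_s: 23.72
tcp_pos: [0.4631, 0.2233, 0.0864]
orientation: [[0.142, 0.99, -0.0], [0.99, -0.142, -0.0], [-0.0, -0.0, -1.0]]
ft_force: [-0.6, -0.5, -2.6]
opening: 0.183
gripper_force: 59.6
```

Emit:
drive_tool(motion=[{"slide": [0,0,0.8],"delta_rot": [0,0,0],"grip": 1},{"slide": [0,0,0],"delta_rot": [0,0,0],"grip": 1}])

```text
time_s: 23.98
tcp_pos: [0.4631, 0.2233, 0.0856]
orientation: [[0.142, 0.99, -0.0], [0.99, -0.142, -0.0], [-0.0, -0.0, -1.0]]
ft_force: [0.7, -0.2, -2.4]
opening: 0.18
gripper_force: 59.6
```

Emit:
drive_tool(motion=[{"slide": [0,0,0.8],"delta_rot": [0,0,0],"grip": 1},{"slide": [0,0,0],"delta_rot": [0,0,0],"grip": 1}])

```text
time_s: 24.22
tcp_pos: [0.4631, 0.2234, 0.0848]
orientation: [[0.142, 0.99, -0.0], [0.99, -0.142, -0.0], [-0.0, -0.0, -1.0]]
ft_force: [0.1, -0.0, -2.1]
opening: 0.175
gripper_force: 59.6
```

Emit:
drive_tool(motion=[{"slide": [0,0,0.8],"delta_rot": [0,0,0],"grip": 1},{"slide": [0,0,0],"delta_rot": [0,0,0],"grip": 1}])

```text
time_s: 24.48
tcp_pos: [0.4631, 0.2234, 0.084]
orientation: [[0.142, 0.99, -0.0], [0.99, -0.142, -0.0], [-0.0, -0.0, -1.0]]
ft_force: [0.7, -0.0, -1.5]
opening: 0.176
gripper_force: 59.6
```

Emit:
drive_tool(motion=[{"slide": [0,0,0.8],"delta_rot": [0,0,0],"grip": 1},{"slide": [0,0,0],"delta_rot": [0,0,0],"grip": 1}])

```text
time_s: 24.72
tcp_pos: [0.4631, 0.2234, 0.0833]
orientation: [[0.142, 0.99, -0.0], [0.99, -0.142, -0.0], [-0.0, -0.0, -1.0]]
ft_force: [0.6, 0.3, -1.1]
opening: 0.177
gripper_force: 59.6
```

Emit:
drive_tool(motion=[{"slide": [0,0,0.8],"delta_rot": [0,0,0],"grip": 1},{"slide": [0,0,0],"delta_rot": [0,0,0],"grip": 1}])

```text
time_s: 24.98
tcp_pos: [0.4631, 0.2234, 0.0824]
orientation: [[0.142, 0.99, -0.0], [0.99, -0.142, -0.0], [-0.0, -0.0, -1.0]]
ft_force: [-0.3, 0.4, -1.1]
opening: 0.176
gripper_force: 59.6
```

Emit:
drive_tool(motion=[{"slide": [0,0,0.8],"delta_rot": [0,0,0],"grip": 1},{"slide": [0,0,0],"delta_rot": [0,0,0],"grip": 1}])

```text
time_s: 25.22
tcp_pos: [0.4631, 0.2234, 0.0816]
orientation: [[0.142, 0.99, -0.0], [0.99, -0.142, -0.0], [-0.0, -0.0, -1.0]]
ft_force: [-0.6, 0.0, -1.7]
opening: 0.18
gripper_force: 59.6
```

Emit:
drive_tool(motion=[{"slide": [0,0,0.8],"delta_rot": [0,0,0],"grip": 1},{"slide": [0,0,0],"delta_rot": [0,0,0],"grip": 1}])

```text
time_s: 25.48
tcp_pos: [0.4634, 0.2234, 0.081]
orientation: [[0.142, 0.99, 0.001], [0.99, -0.142, 0.0], [0.0, 0.0, -1.0]]
ft_force: [0.1, 0.1, -2.9]
opening: 0.178
gripper_force: 59.6
```

Emit:
drive_tool(motion=[{"slide": [0,0,0.8],"delta_rot": [0,0,0],"grip": 1},{"slide": [0,0,0],"delta_rot": [0,0,0],"grip": 1}])

```text
time_s: 25.72
tcp_pos: [0.4638, 0.2235, 0.0804]
orientation: [[0.143, 0.99, 0.001], [0.99, -0.143, 0.0], [0.001, 0.001, -1.0]]
ft_force: [2.0, 0.4, 1.1]
opening: 0.173
gripper_force: 60.0
```

Emit:
drive_tool(motion=[{"slide": [0,0,0.8],"delta_rot": [0,0,0],"grip": 1},{"slide": [0,0,0],"delta_rot": [0,0,0],"grip": 1}])

```text
time_s: 25.98
tcp_pos: [0.4641, 0.2235, 0.0802]
orientation: [[0.143, 0.99, 0.001], [0.99, -0.143, 0.001], [0.001, 0.001, -1.0]]
ft_force: [-0.1, -1.6, 8.8]
opening: 0.176
gripper_force: 61.1
```

Emit:
drive_tool(motion=[{"slide": [0,2,0],"delta_rot": [0,0,0],"grip": 1},{"slide": [0,0.5,0],"delta_rot": [0,0,0],"grip": 1},{"slide": [0,0,0],"delta_rot": [0,0,0],"grip": 1},{"slide": [0,0,0],"delta_rot": [0,0,0],"grip": 1}])

```text
time_s: 26.48
tcp_pos: [0.4644, 0.2235, 0.0801]
orientation: [[0.142, 0.99, -0.003], [0.99, -0.142, 0.001], [0.0, -0.003, -1.0]]
ft_force: [-5.1, -0.3, 14.2]
opening: 0.177
gripper_force: 62.0
```

Emit:
drive_tool(motion=[{"slide": [0,-2,0],"delta_rot": [0,0,0],"grip": 1},{"slide": [0,-1,0],"delta_rot": [0,0,0],"grip": 1},{"slide": [0,0,0],"delta_rot": [0,0,0],"grip": 1},{"slide": [0,0,0],"delta_rot": [0,0,0],"grip": 1}])

```text
time_s: 26.98
tcp_pos: [0.464, 0.2235, 0.0802]
orientation: [[0.143, 0.99, 0.002], [0.99, -0.143, 0.001], [0.001, 0.002, -1.0]]
ft_force: [2.1, -0.4, 7.4]
opening: 0.179
gripper_force: 60.8
```

Emit:
drive_tool(motion=[{"slide": [0,0,-1.2],"delta_rot": [0,0,0],"grip": 1},{"slide": [0,1.5,0],"delta_rot": [0,0,0],"grip": 1},{"slide": [0,1.5,0],"delta_rot": [0,0,0],"grip": 1},{"slide": [0,0,0],"delta_rot": [0,0,0],"grip": 1}])

```text
time_s: 27.48
tcp_pos: [0.4644, 0.2231, 0.0802]
orientation: [[0.142, 0.99, -0.002], [0.99, -0.142, -0.0], [-0.001, -0.002, -1.0]]
ft_force: [-2.0, 0.6, 3.0]
opening: 0.176
gripper_force: 60.3
```

Emit:
drive_tool(motion=[{"slide": [0,-2,0],"delta_rot": [0,0,0],"grip": 1},{"slide": [0,-2,0],"delta_rot": [0,0,0],"grip": 1},{"slide": [0,0,0],"delta_rot": [0,0,0],"grip": 1}])

```text
time_s: 27.85
tcp_pos: [0.4632, 0.2234, 0.0809]
orientation: [[0.143, 0.99, 0.003], [0.99, -0.143, 0.0], [0.001, 0.003, -1.0]]
ft_force: [4.4, -0.7, -0.0]
opening: 0.176
gripper_force: 59.7
```

Pushed sideways it climbs at once, so there is no play and this saddle fits. Centring and pressing.

Emit:
drive_tool(motion=[{"slide": [0,2.5,0],"delta_rot": [0,0,0],"grip": 1},{"slide": [0,0,1],"delta_rot": [0,0,0],"grip": 1},{"slide": [0,0,0.7],"delta_rot": [0,0,0],"grip": 1},{"slide": [0,0,0],"delta_rot": [0,0,0],"grip": 1},{"slide": [0,0,0],"delta_rot": [0,0,0],"grip": 1}])

```text
time_s: 28.48
tcp_pos: [0.4642, 0.2233, 0.0801]
orientation: [[0.143, 0.99, -0.001], [0.99, -0.143, 0.001], [0.001, -0.001, -1.0]]
ft_force: [-2.8, -3.2, 16.9]
opening: 0.177
gripper_force: 62.4
```

Emit:
drive_tool(motion=[{"slide": [0,0,0],"delta_rot": [0,0,0],"grip": 1},{"slide": [0,0,0],"delta_rot": [0,0,0],"grip": 1},{"slide": [0,0,0],"delta_rot": [0,0,0],"grip": 1},{"slide": [0,0,0],"delta_rot": [0,0,0],"grip": 1},{"slide": [0,0,-1],"delta_rot": [0,0,0],"grip": 1},{"slide": [0,0,-0.8],"delta_rot": [0,0,0],"grip": 1},{"slide": [0,0,0],"delta_rot": [0,0,0],"grip": 1}])

```text
time_s: 29.35
tcp_pos: [0.4638, 0.2233, 0.0804]
orientation: [[0.142, 0.99, -0.001], [0.99, -0.142, -0.0], [-0.0, -0.001, -1.0]]
ft_force: [0.5, -0.7, 1.1]
opening: 0.177
gripper_force: 59.9
```

Emit:
drive_tool(motion=[{"slide": [0,0,0],"delta_rot": [0,0,0],"grip": -0.2},{"slide": [0,0,0],"delta_rot": [0,0,0],"grip": -0.2},{"slide": [0,0,0],"delta_rot": [0,0,0],"grip": -0.2},{"slide": [0,0,0],"delta_rot": [0,0,0],"grip": -0.2},{"slide": [0,0,-10],"delta_rot": [0,0,0],"grip": -0.2},{"slide": [0,0,-30],"delta_rot": [0,0,0],"grip": -0.2},{"slide": [0,0,-40],"delta_rot": [0,0,0],"grip": -0.2},{"slide": [0,0,-40],"delta_rot": [0,0,0],"grip": -0.2},{"slide": [0,0,0],"delta_rot": [0,0,0],"grip": -0.2},{"slide": [0,0,0],"delta_rot": [0,0,0],"grip": -0.2}])

```text
time_s: 30.6
tcp_pos: [0.4638, 0.2232, 0.2006]
orientation: [[0.142, 0.99, -0.0], [0.99, -0.142, 0.0], [0.0, -0.0, -1.0]]
ft_force: [-1.0, -0.4, 0.1]
opening: 0.6
gripper_force: 0.0
```

```bash
python3 tab.py blue .141; python3 tab.py red .126; python3 - <<'E'
from h import *
w=np.ascontiguousarray(snapshot('wrist')[:,:,::-1]); h=cv2.cvtColor(w,cv2.COLOR_BGR2HSV).astype(int)
m=(abs(h[...,0]-112)<14)&(h[...,1]>100)&(h[...,2]>45)
for r in range(150,300,8):
    c=np.flatnonzero(m[r,280:365])+280
    if len(c)>4: print(r,c[0],c[-1],(c[0]+c[-1])/2)
E
```

```text
30.6 [0.46377797 0.22322568 0.20059565] [-0.99154855 -0.44238627  0.08079566] 0.5996769920565053
blue [338.9 306.4] [27.3 50.9] 78.4 [465.2 121.7 141. ] in tool [-99.9  16.2  59.1]
blue [460.5 201.3] [26.6 14. ] 69.4 [576.2 206.1 141. ] in tool [ -0.6 114.1  58.9]
blue [321.5 191.5] [43. 19.] 90.0 [464.9 230.2 141. ] in tool [ 7.4  0.5 59. ]
blue [447.2 117.6] [22.4 16.9] 80.5 [567.4 274.1 141. ] in tool [65.4 95.7 58.9]
30.65 [0.4634406  0.22301551 0.20002042] [-0.91603148  0.27501523 -0.79406293] 0.6034888425944128
red [473.9 280.5] [82.7 23.2] 13.1 [594.1 120.8 126. ] in tool [-82.4 144.   73.7]
red [321. 177.] [58. 82.] 90.0 [465.7 238.7 126. ] in tool [16.   0.2 73.7]
red [522.8 163.5] [41.9 45.9] 87.0 [635.  226.3 126. ] in tool [ 27.9 169.5  73.5]
174 313 330 321.5
182 313 331 322.0
190 312 331 321.5
198 312 331 321.5
206 313 331 322.0
294 332 361 346.5
```

```bash
python3 -c "
from station import manip
print(manip.finish_job())"
```

```text
the job is handed in; nothing more can be done
None
```

I handed the job in at about 31 s of the 72 s: both leaves are seated and let go, the hollow leaf on the far thick shaft and the round leaf in the near saddle, each pressed at about 17 N after a sideways push found no play; I never tried the other shaft or saddle, and the hand-in gave no verdict.

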